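# Move the boards on round the rework stations

### The arm

A 7-joint arm with a two-finger parallel gripper is mounted at the origin on the work surface. World frame = base frame: x ahead of the robot, y to its left, z up, the work surface at z = 0. Lengths are in mm, angles in rad, forces in N, time in s.
With the tool pointing down it reaches from about 400 to 850 mm from the base axis. Payload 10.4 kg.
Tool frame: the origin (TCP) lies between the finger pads; the fingertips stand 14 mm ahead of it and the grasp point (between the pads) lies 5 mm behind it; z points along the fingers, y is the line along which they close (so a half turn about z gives the same grasp; the last joint's range is limited). The gripper opens to 85 mm and grips with 20 to 120 N. Pads are 22 mm wide; open, the fingers measure 114 mm over their backs; the gripper's body (76 mm by 85 mm) begins 54 mm behind the grasp point. The pads swing forward as they close: fully open they stand 13 mm farther back than shut.
Start: joints at [1.214, 0.332, -0.065, 1.46, 0.022, 1.35, -0.088], TCP at [204.793, -590.516, 245.338] pointing down, gripper open.
Joint ranges: [-2.6, 2.6], [-0.5, 2.12], [-1.47, 1.34], [0.16, 2.42], [-1.27, 4.41], [0.06, 2.06], [-2.6, 2.6]. Speed limits (rad/s): [2.22, 2.22, 2.79, 2.79, 3.14, 3.14, 3.14].

### API

Orientations are given as a rotation vector (axis times angle).
In Python, from rig import readout, optics, manip gives the robot as it stands. The module is installed in compiled form; this text tells all that it offers.
- The arm moves only by the tool step_arm, never from a script. Its argument "rows" is a list that holds one entry, the list of rows, each a list of 7 numbers: the shift along the world's x, y, z as a fraction of full scale, then the turn, a rotation vector about the world's x, y, z as a fraction of full scale, then the opening, from -1 (shut) to 1 (fully open). A call has 1 to 8 rows; each row shifts and turns the commanded pose from where the row before left it; what a row does not reach is not made up. Full scale, the value 1, is 100 mm for a shift and 0.08 rad for a turn. A row lasts 1/10 s, in which the tool goes at most 50 mm and 8.59 degrees, less where a joint would pass 70% of its speed; a pose out of reach is approached as far as the arm can. A call with a number of a shift or a turn outside -1 to 1 is refused whole. A call with a gripper value outside its range is refused whole. The fingers move at their own pace and stop on an object; "newtons" is the grip in N (left out, the last holds). Time passes only in rows, so rows that do not move let the fingers close. It gives the time, the measured TCP pose, the force, the opening and the grip force at its end, in the units of the state.
- readout.sense(): the state, without advancing time (a new reading comes with each control period).
- optics.grab_frame(name): name is "scene" or "side" or "wrist"; returns a dict with "image" (384x512x3 uint8, red, green, blue), "fx", "fy", "cx", "cy" (pixels), "R" (3x3) and "t" (3): a world point X has camera coordinates R X + t; the wrist camera has in their place "tool_from_camera" (4x4, takes a point from camera to tool coordinates, whose origin is the TCP and whose axes are the flange's). Camera axes: x right, y down, z forward; pixel columns grow to the right and rows downward; lengths in mm; the calibration is good to about 2 mm. A picture is of the moment at which its call begins: read the wrist's pose just before it. There is no depth.
- manip.close_job(): hands the job in; it is judged then, once.
The state is a dict: "t": time; "q": joint angles; "dq": joint speeds; "tau": joint torques, N m; "eef_pos": TCP position; "tcp_rot": TCP orientation; "wrist_force": force on the tool from outside, world axes, zero at the start; "moment": the same for the moment, N m; "opening": finger opening in mm; "grip_force": force on a finger pad.
Only numpy, scipy, OpenCV 4.12 (cv2) and the standard library are available. Lean on these libraries where they do the work, as an engineer would, in place of code of your own. Each camera call takes 0.05 s, during which the arm holds its last target. There are 200 camera calls.

### The job

Every board holder moves on one station: the one on the preheater goes to the inspection stage, the one on the inspection stage to the cooling stand, and the cooled one from the cooling stand to the preheater for its second side. All three stations are occupied, so park one holder in the empty black tray meanwhile; finish with each holder lying flat inside the lip of its new nest, lengthwise along it, and the tray empty again. Keep the boards level, set them down gently rather than dropping them, and leave the solvent dispenser, the flux jar and the solder reel undisturbed.

Things in the scene. Friction and masses are not known exactly. Their poses are not given: they have to be found in the camera images.
- holder_phone: Board holder (three alike), 100 (x) x 50 (y) x 24 mm, 0.22 kg: dark base 5 mm thick, two upright aluminium jaw bars (80 mm along x, 7 mm thick, outer faces flush with the base's long sides, tops at 24 mm), black lock screw at the +x end. Grip across the bars (50 mm, along y). Origin: centre of underside, z up. Between the bars: L-shaped phone board. Starts in the preheater's nest.
- holder_module: Board holder (three alike), 100 (x) x 50 (y) x 24 mm, 0.22 kg: dark base 5 mm thick, two upright aluminium jaw bars (80 mm along x, 7 mm thick, outer faces flush with the base's long sides, tops at 24 mm), black lock screw at the +x end. Grip across the bars (50 mm, along y). Origin: centre of underside, z up. Between the bars: rectangular module board. Starts in the stage's nest.
- holder_watch: Board holder (three alike), 100 (x) x 50 (y) x 24 mm, 0.22 kg: dark base 5 mm thick, two upright aluminium jaw bars (80 mm along x, 7 mm thick, outer faces flush with the base's long sides, tops at 24 mm), black lock screw at the +x end. Grip across the bars (50 mm, along y). Origin: centre of underside, z up. Between the bars: round watch board. Starts in the cooling stand's nest.
- preheater: Preheater: blue sheet-metal box with a black glass plate on top and a lower yellow control panel with a black dial at its -x end; 174 mm (x from -99 to +75 mm) by 136 mm, 58 mm high. Nest centred over the origin: flat floor 118 (x) x 68 mm (y), 58 mm above the origin, inside a lip 4 mm wide, 3 mm high. Origin: underside, at bench level, z up. Fixed.
- stage: Inspection stage of the microscope: low ivory plate, 180 by 136 mm, with a smaller ivory plate on it and a dark insert; 26 mm high. Nest centred over the origin: flat floor 118 (x) x 68 mm (y), 26 mm above the origin, inside a lip 4 mm wide, 3 mm high. Origin: underside, at bench level, z up. Fixed.
- cooler: Cooling stand: dark grey fan box, 156 by 130 mm, with a raised top of aluminium slats through which the fan shows; 44 mm high. Nest centred over the origin: flat floor 118 (x) x 68 mm (y), 44 mm above the origin, inside a lip 4 mm wide, 3 mm high. Origin: underside, at bench level, z up. Fixed.
- tray: Parking tray: shallow black plastic tray, 142 by 92 mm, empty at the start, lying on the bench; rim 6 mm high. Nest centred over the origin: flat floor 118 (x) x 68 mm (y), 3 mm above the origin, inside a lip 4 mm wide, 3 mm high. Origin: underside, at bench level, z up. Fixed.
- dispenser: Solvent dispenser: pale upright bottle 56 mm across and 108 mm high with a blue collar and a steel dish on top. Origin: centre of the underside. Not to be disturbed.
- flux_jar: Flux jar: amber jar with a black lid, 51 mm across, 38 mm high. Origin: centre of the underside. Not to be disturbed.
- solder_reel: Reel of solder wire standing on its flange, 60 mm across, 36 mm high. Origin: centre of the underside. Not to be disturbed.
Things that resemble listed ones, but are neither listed nor needed, are in the scene too. What is shaped like the holder_module but orange is not meant.

How it is judged (in metres and radians):
On the way:
1. one of the holders lies flat in the parking tray, let go (((horizontal distance between holder_phone and tray below 0.014 m and z of holder_phone in the frame of tray between 0 and 0.005 m and angle between the x axis of holder_phone and the x axis of tray, either way round below 0.2 rad and angle between holder_phone's own z axis and vertical below 0.04 rad and linear speed of holder_phone below 0.02 m/s and contact force between holder_phone and the fingers below 0.05 N) or (horizontal distance between holder_module and tray below 0.014 m and z of holder_module in the frame of tray between 0 and 0.005 m and angle between the x axis of holder_module and the x axis of tray, either way round below 0.2 rad and angle between holder_module's own z axis and vertical below 0.04 rad and linear speed of holder_module below 0.02 m/s and contact force between holder_module and the fingers below 0.05 N) or (horizontal distance between holder_watch and tray below 0.014 m and z of holder_watch in the frame of tray between 0 and 0.005 m and angle between the x axis of holder_watch and the x axis of tray, either way round below 0.2 rad and angle between holder_watch's own z axis and vertical below 0.04 rad and linear speed of holder_watch below 0.02 m/s and contact force between holder_watch and the fingers below 0.05 N))), for 0.2 s.
At the end, for the whole second after the job is handed in: Phone-board holder in the inspection stage's nest, module's in the cooling stand's, watch's in the preheater's, so the tray is empty: each within 14 mm of the nest's centre, on its floor (within 2 to 3 mm), tilt under 0.04 rad, long axis along the nest within 0.2 rad, at rest (horizontal distance between holder_phone and stage below 0.014 m and z of holder_phone in the frame of stage between 0.023 and 0.028 m and angle between the x axis of holder_phone and the x axis of stage, either way round below 0.2 rad and angle between each of holder_phone, holder_module, holder_watch's own z axis and vertical below 0.04 rad and linear speed of each of holder_phone, holder_module, holder_watch below 0.02 m/s and horizontal distance between holder_module and cooler below 0.014 m and z of holder_module in the frame of cooler between 0.041 and 0.046 m and angle between the x axis of holder_module and the x axis of cooler, either way round below 0.2 rad and horizontal distance between holder_watch and preheater below 0.014 m and z of holder_watch in the frame of preheater between 0.055 and 0.06 m and angle between the x axis of holder_watch and the x axis of preheater, either way round below 0.2 rad); the robot touches nothing.
It fails at once if the solvent dispenser, flux jar or solder reel is shifted by more than 20 mm or knocked over (distance of any of dispenser, flux_jar, solder_reel from where it was at the start of the episode above 0.02 m or angle between any of dispenser, flux_jar, solder_reel's own z axis and vertical above 0.4 rad).
It fails at once if a board holder is tipped more than 20 degrees from level (angle between any of holder_phone, holder_module, holder_watch's own z axis and vertical above 0.35 rad).
It fails at once if a board holder is dropped (falls faster than 0.6 m/s out of the fingers) ((linear speed of holder_phone above 0.6 m/s and contact force between holder_phone and the fingers below 0.05 N) or (linear speed of holder_module above 0.6 m/s and contact force between holder_module and the fingers below 0.05 N) or (linear speed of holder_watch above 0.6 m/s and contact force between holder_watch and the fingers below 0.05 N)).
It also fails if it takes over 118 s, if anything falls off the work surface, if the arm or the gripper's body presses on something with over 40 N, if the wrist force passes 120 N, or if a joint passes its speed limit or range.

## Working session

There is one attempt and no reset: what is moved stays moved. The work goes in short steps, Python scripts to look and compute and a tool call to move; the robot and the scene stay as the last step left them, time stands still between calls to the robot, and variables do not carry over. Pictures are saved under pics/ and viewed, at most 14 in all, crops included, and the job is handed in when it is done.

Besides the shell and the picture viewer there is one more tool, called after "Request:" as name(argument=value, ...) on one line, values as JSON. step_arm: Moves the arm, as the interface text tells. Shift numbers are shares of 100 mm and turn numbers shares of 0.08 rad, none past 1 either way. Its arguments: {"type":"object","properties":{"rows":{"type":"array","items":{"type":"array","items":{"type":"array","items":{"type":"number"}}}},"newtons":{"type":"number"}},"required":["rows"]}

```bash
mkdir -p pics && cat > h.py <<'E'
import numpy as np, cv2, pickle
from rig import readout, optics, manip
from scipy.spatial.transform import Rotation as Ro
def grab(n):
    s=readout.sense(); f=optics.grab_frame(n)
    if n=="wrist":
        T=np.array(f["tool_from_camera"]); Rw=Ro.from_rotvec(s["tcp_rot"]).as_matrix()
        Rc=Rw@T[:3,:3]; c=Rw@T[:3,3]+np.array(s["eef_pos"])
        f["R"]=Rc.T; f["t"]=-Rc.T@c
    f["R"]=np.array(f["R"]);f["t"]=np.array(f["t"])
    return f
def save(f,p): cv2.imwrite(p,cv2.cvtColor(f["image"],cv2.COLOR_RGB2BGR))
def ray(f,u,v):
    d=f["R"].T@np.array([(u-f["cx"])/f["fx"],(v-f["cy"])/f["fy"],1]); return -f["R"].T@f["t"],d
def onz(f,u,v,z):
    c,d=ray(f,u,v); return c+d*(z-c[2])/d[2]
def proj(f,X):
    p=f["R"]@np.array(X)+f["t"]; return f["fx"]*p[0]/p[2]+f["cx"],f["fy"]*p[1]/p[2]+f["cy"]
def tri(obs):
    A=np.zeros((3,3));b=np.zeros(3)
    for f,u,v in obs:
        c,d=ray(f,u,v);d=d/np.linalg.norm(d);P=np.eye(3)-np.outer(d,d);A+=P;b+=P@c
    X=np.linalg.solve(A,b); return X,[np.hypot(*(np.array(proj(f,X))-(u,v))) for f,u,v in obs]
E
python3 - <<'E'
from h import *
fs={n:grab(n) for n in("scene","side","wrist")}
pickle.dump(fs,open("f0.pkl","wb"))
for n,f in fs.items(): save(f,f"pics/{n}0.png"); print(n,f["fx"],(-f["R"].T@f["t"]).round(),f["R"].round(2).tolist())
s=readout.sense();print(s)
E
```

```text
scene 426.90031219513844 [ 927.  469. 1050.] [[-0.79, 0.61, 0.0], [0.52, 0.67, -0.53], [-0.33, -0.42, -0.85]]
side 401.16618397533057 [463. 710. 806.] [[-0.99, -0.17, 0.0], [-0.12, 0.7, -0.7], [0.12, -0.69, -0.72]]
wrist 321.94216110718224 [ 269. -567.  374.] [[0.33, -0.94, -0.0], [-0.91, -0.32, 0.27], [-0.26, -0.09, -0.96]]
{'t': 0.15, 'q': array([ 1.21440694,  0.33271934, -0.06470982,  1.46070839,  0.02160472,
        1.34993661, -0.0885147 ]), 'dq': array([-3.65433996e-04, -1.75087420e-03, -7.35632268e-04, -2.34624003e-03,
       -6.00906847e-04, -6.26092522e-05,  2.59864209e-03]), 'tau': array([ 8.01831738e-04, -6.25826669e+01,  4.95632202e-02, -3.91855824e+01,
        1.64409267e-02,  7.47602375e-03, -8.02281335e-06]), 'eef_pos': array([ 204.68402425, -590.25332092,  244.72243528]), 'tcp_rot': array([-3.09690080e+00, -5.21727826e-01,  3.54752484e-04]), 'wrist_force': array([ 0.09640358,  0.00342218, -0.01199274]), 'moment': array([-0.01111361, -0.02952728, -0.0117265 ]), 'grip_force': 0.0, 'opening': 85.3570045829776}
```

View pics/scene0.png

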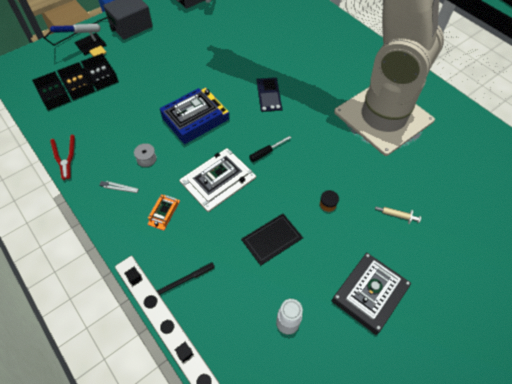

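View pics/side0.png

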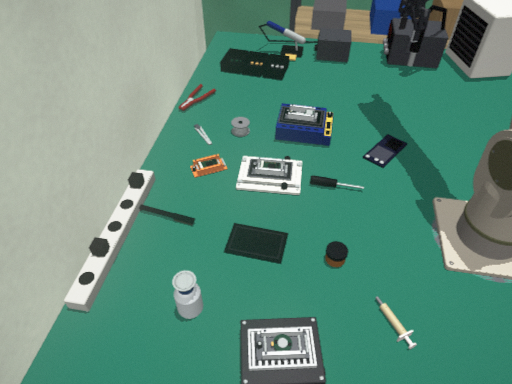

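The scene view shows the preheater at (195,112), stage (217,178), tray (272,238), cooler (373,290), jar (330,200), dispenser (290,316) and reel (145,155). In the side view they are at (304,123), (270,173), (257,243), (282,350), (337,254), (187,295) and (240,126). The orange item at scene (163,212) is the decoy. Next I'll triangulate rough positions.

```bash
python3 - <<'E'
from h import *
fs=pickle.load(open("f0.pkl","rb"));a,b=fs["scene"],fs["side"]
for n,p,q in [("pre",(192,108),(303,115)),("stage",(219,174),(270,169)),("tray",(272,238),(257,243)),("cooler",(374,286),(283,343)),("jartop",(330,197),(337,249)),("disptop",(291,305),(184,280)),("reeltop",(145,150),(241,122)),("orange",(163,211),(208,165)),
 ("t1",(242,239),(234,226)),("t2",(282,215),(287,233)),("t3",(302,239),(281,261)),("t4",(262,263),(226,249))]:
    X,e=tri([(a,*p),(b,*q)]);print(n,X.round(),np.round(e,1))
# holder outline corner rectangles
E
```

```text
pre [ 498. -360.   62.] [0.2 0.2]
stage [ 567. -125.   33.] [0.1 0.1]
tray [564. 113.  -2.] [0. 0.]
cooler [468. 380.  52.] [0.7 0.9]
jartop [371. 129.  39.] [0.2 0.2]
disptop [676. 306. 108.] [1.8 2. ]
reeltop [ 691. -328.   35.] [0.3 0.3]
orange [ 754. -135.    9.] [0.3 0.3]
t1 [631.  67.  -3.] [0.7 0.7]
t2 [495.  74.   1.] [1.1 1.2]
t3 [500. 163.   2.] [1.6 1.8]
t4 [633. 156.  12.] [0.6 0.6]
```

Request:
step_arm(rows=[[[0.41,0.31,0.05,0,0,-0.6,1],[0.41,0.31,0.05,0,0,-0.6,1],[0.41,0.31,0.05,0,0,-0.6,1],[0.41,0.31,0.05,0,0,-0.6,1],[0.41,0.31,0.05,0,0,-0.6,1],[0.41,0.31,0.05,0,0,-0.6,1],[0.41,0.31,0.05,0,0,-0.6,1],[0,0,0,0,0,0,1]]])

```text
t: 0.95
eef_pos: [488.9, -373.4, 279.4]
tcp_rot: [-3.139, -0.012, -0.005]
wrist_force: [-0.1, 0.5, -0.7]
opening: 85.3
grip_force: 0.0
```

```bash
python3 - <<'E'
from h import *
f=grab("wrist");save(f,"pics/w_pre.png");pickle.dump(f,open("w_pre.pkl","wb"))
s=readout.sense();print(s["eef_pos"],s["tcp_rot"],s["t"])
E
```

```text
[ 485.73371062 -376.8419804   279.04548432] [-3.14020889e+00 -7.30380330e-03 -1.34883304e-03] 1.0
```

View pics/w_pre.png

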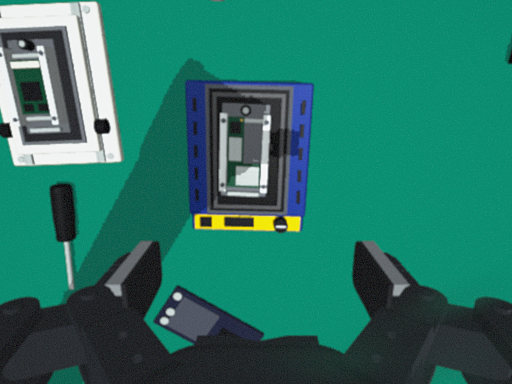

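The wrist view shows the preheater at (246,150), its nest and phone holder, with the lock screw at (246,110), so +x points up in the image. The stage is at the left edge, with dark knobs at (102,125) and (8,128). Next I'll view the stage.

Request:
step_arm(rows=[[[0.07,0.5,0,0,0,0,1],[0.07,0.5,0,0,0,0,1],[0.07,0.5,0,0,0,0,1],[0.07,0.5,0,0,0,0,1],[0.07,0.5,0,0,0,0,1],[0,0,0,0,0,0,1],[0,0,0,0,0,0,1],[0,0,0,0,0,0,1]]])

```text
t: 1.8
eef_pos: [516.7, -135.0, 279.0]
tcp_rot: [3.141, -0.008, -0.001]
wrist_force: [-0.6, 0.2, 0.3]
opening: 85.5
grip_force: 0.0
```

```bash
python3 - <<'E'
from h import *
f=grab("wrist");save(f,"pics/w_st.png");pickle.dump(f,open("w_st.pkl","wb"))
s=readout.sense();print(s["eef_pos"],s["tcp_rot"],s["t"])
E
```

```text
[ 516.80205287 -135.04948538  278.96341604] [ 3.14106318e+00 -8.21599343e-03 -8.33923315e-04] 1.85
```

View pics/w_st.png

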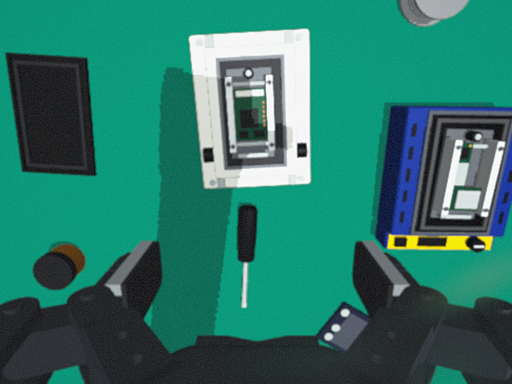

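Request:
step_arm(rows=[[[0,0.5,0,0,0,0,1],[0,0.5,0,0,0,0,1],[0,0.5,0,0,0,0,1],[0,0.5,0,0,0,0,1],[0,0.4,0,0,0,0,1],[0,0,0,0,0,0,1],[0,0,0,0,0,0,1],[0,0,0,0,0,0,1]]])

```text
t: 2.65
eef_pos: [517.8, 105.0, 278.9]
tcp_rot: [3.141, -0.008, -0.001]
wrist_force: [1.4, 0.4, -0.1]
opening: 85.6
grip_force: 0.0
```

```bash
python3 - <<'E'
from h import *
f=grab("wrist");save(f,"pics/w_tr.png");pickle.dump(f,open("w_tr.pkl","wb"))
s=readout.sense();print(s["eef_pos"],s["tcp_rot"],s["t"])
E
```

```text
[517.77633836 104.95362641 279.00606999] [ 3.14099448e+00 -8.81797862e-03 -4.56187787e-04] 2.7
```

Request:
step_arm(rows=[[[-0.15,0.5,0,0,0,0,1],[-0.15,0.5,0,0,0,0,1],[-0.15,0.5,0,0,0,0,1],[-0.15,0.5,0,0,0,0,1],[-0.15,0.5,0,0,0,0,1],[0,0,0,0,0,0,1],[0,0,0,0,0,0,1],[0,0,0,0,0,0,1]]])

```text
t: 3.5
eef_pos: [446.8, 344.7, 279.0]
tcp_rot: [3.141, -0.008, 0.0]
wrist_force: [0.7, -0.4, 0.1]
opening: 85.0
grip_force: 0.0
```

```bash
python3 - <<'E'
from h import *
f=grab("wrist");save(f,"pics/w_co.png");pickle.dump(f,open("w_co.pkl","wb"))
s=readout.sense();print(s["eef_pos"],s["tcp_rot"],s["t"])
g=pickle.load(open("w_tr.pkl","rb"))
cv2.imwrite("pics/trco.png",cv2.cvtColor(np.hstack([cv2.resize(x["image"],(400,300)) for x in(g,f)]),cv2.COLOR_RGB2BGR))
E
```

```text
[446.88928633 344.61243938 279.07771849] [ 3.14064570e+00 -9.08530952e-03  4.72605027e-04] 3.55
```

View pics/trco.png

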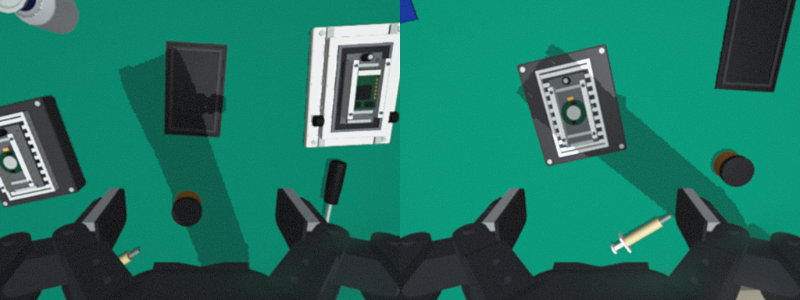

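The stage view has the plate spanning (190,37) to (311,183), the holder centred at (250,115), and knobs at (208,155) and (302,150). The tray corners are near (211,54), (290,56), (283,174) and (212,171). The cooler is rotated slightly and centred near (220,135) in its own view. I'll enlarge these to pick corners.

```bash
python3 - <<'E'
from h import *
def crop(n,u,v):
    im=pickle.load(open(n+".pkl","rb"))["image"][v:v+200,u:u+133]
    o=cv2.resize(im,(399,600),interpolation=cv2.INTER_CUBIC)
    for k in range(0,200,20): cv2.putText(o,str(v+k),(0,3*k+4),0,.35,(255,0,255));cv2.line(o,(25,3*k),(32,3*k),(255,0,255))
    for k in range(20,133,20): cv2.putText(o,str(u+k),(3*k-10,596),0,.35,(255,0,255));cv2.line(o,(3*k,580),(3*k,586),(255,0,255))
    return cv2.cvtColor(o,cv2.COLOR_RGB2BGR)
cv2.imwrite("pics/m1.png",np.hstack([crop("w_pre",182,60),crop("w_st",184,20)]))
cv2.imwrite("pics/m2.png",np.hstack([crop("w_tr",184,20),crop("w_co",155,45)]))
E
```

```text
(no output)
```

View pics/m1.png

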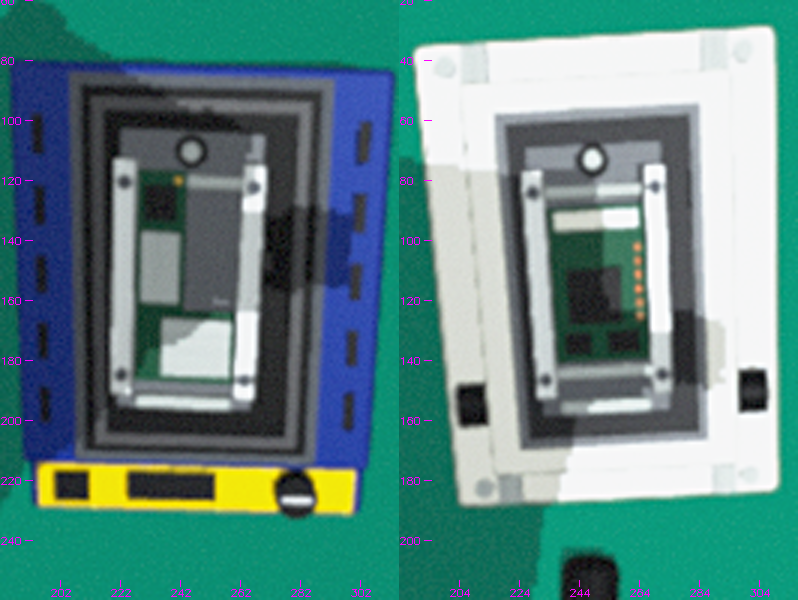

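View pics/m2.png

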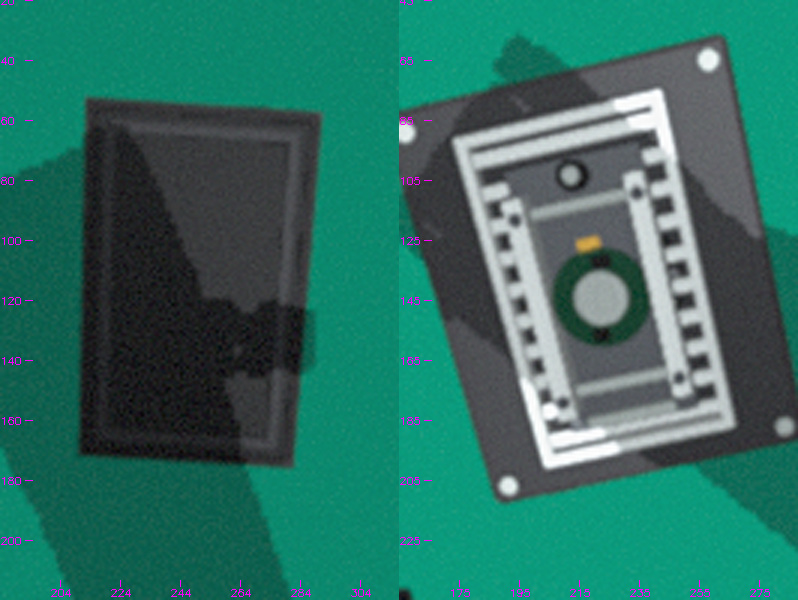

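Both enlargements show the four bars' outer corners and screw heads clearly, as well as the nest frames and outer edges. I'll convert these to world points and check sizes.

```bash
cat > meas.py <<'E'
from h import *
def go(name,pk,off,groups):
    f=pickle.load(open(pk+".pkl","rb"))
    for g,z,pts in groups:
        P=np.array([onz(f,x/3+off[0],y/3+off[1],z)[:2] for x,y in pts]) # TL TR BR BL (up=+x,left=+y)
        ax=(P[0]+P[1]-P[2]-P[3])/2; ay=(P[0]+P[3]-P[1]-P[2])/2
        print(name,g,"c",P.mean(0).round(1),"len %.1f wid %.1f yawx %.3f yawy %.3f"%(np.hypot(*ax),np.hypot(*ay),np.arctan2(ax[1],ax[0]),np.arctan2(-ay[0],ay[1])))
go("pre","w_pre",(182,60),[("bars",82,[(113,158),(267,165),(254,402),(110,397)]),("screws",82,[(124,181),(253,186),(243,380),(121,374)]),("outerframe",60,[(68,72),(334,80),(312,460),(78,457)]),("innerframe",60,[(88,95),(308,100),(296,437),(103,437)])])
go("stage","w_st",(184-133,20),[("bars",50,[(522,171),(664,164),(671,408),(537,402)]),("screws",50,[(533,192),(655,186),(661,374),(545,380)]),("insert",28,[(496,115),(698,104),(707,438),(519,449)]),("plate",15,[(414,47),(774,27),(778,489),(461,505)])])
go("tray","w_tr",(184,20),[("outer",5,[(86,98),(321,113),(293,467),(79,455)]),("ring",5,[(107,122),(300,135),(277,447),(97,434)])])
go("cool","w_co",(155-133,45),[("bars",68,[(503,203),(641,170),(697,397),(562,428)]),("screws",68,[(515,220),(637,193),(679,378),(562,403)]),("frame",46,[(452,138),(661,89),(736,427),(546,470)]),("plate screws",30,[(404,133),(708,59),(785,427),(508,486)])])
E
python3 meas.py
```

```text
pre bars c [ 502.2 -359.1] len 81.7 wid 50.7 yawx -0.036 yawy -0.032
pre screws c [ 502.8 -358.8] len 66.4 wid 42.7 yawx -0.036 yawy -0.036
pre outerframe c [ 501.2 -362.5] len 139.3 wid 90.5 yawx -0.015 yawy -0.013
pre innerframe c [ 502.  -362.8] len 123.5 wid 74.7 yawx 0.005 yawy -0.003
stage bars c [ 566.  -128.1] len 83.9 wid 49.9 yawx 0.039 yawy -0.004
stage screws c [ 567.6 -128. ] len 66.3 wid 43.0 yawx 0.040 yawy 0.045
stage insert c [ 567.  -130.2] len 124.7 wid 74.8 yawx 0.042 yawy 0.051
stage plate c [ 567.5 -130.8] len 177.2 wid 133.8 yawx 0.050 yawy 0.047
tray outer c [564.  114.8] len 141.4 wid 91.4 yawx -0.062 yawy -0.063
tray ring c [564.3 114.5] len 124.2 wid 76.0 yawx -0.065 yawy -0.073
cool bars c [467.  381.2] len 81.6 wid 49.7 yawx 0.217 yawy 0.224
cool screws c [467.8 382.2] len 66.2 wid 43.3 yawx 0.205 yawy 0.208
cool frame c [469.2 383.8] len 127.5 wid 76.7 yawx 0.216 yawy 0.219
cool plate screws c [468.5 384.7] len 142.9 wid 116.5 yawx 0.216 yawy 0.217
```

```bash
python3 - <<'E'
from h import *
L=lambda n:pickle.load(open(n+".pkl","rb"))
p,s,t,c,sc=L("w_pre"),L("w_st"),L("w_tr"),L("w_co"),pickle.load(open("f0.pkl","rb"))
print("pre lock",tri([(p,245.7,110.7),(s,475,136)]))
print("stage lock",tri([(s,248.3,73.3),(t,473.6,73)]))
print("cooler board",tri([(c,222.3,144),(sc["scene"],374.5,286),(sc["side"],283,343)]))
print("tray",tri([(t,247.5,114),(sc["scene"],272,238),(sc["side"],257,243)]))
E
```

```text
pre lock (array([ 546.2260526 , -360.58848494,   72.3744716 ]), [np.float64(0.44864699044014966), np.float64(0.44469431806446147)])
stage lock (array([ 610.94900617, -125.97249073,   44.50846145]), [np.float64(0.1438433732523744), np.float64(0.14700935541528254)])
cooler board (array([468.28073796, 381.7561939 ,  55.78532789]), [np.float64(1.0298124593934324), np.float64(0.7759164128598998), np.float64(0.9427649080041531)])
tray (array([565.36500107, 115.52257356,   1.49176675]), [np.float64(2.164906919631098), np.float64(0.4181429901545705), np.float64(0.9027236339779815)])
```

Request:
step_arm(rows=[[[0.07,0.124,-0.3,0,0,0.9,1],[0.07,0.124,-0.3,0,0,0.9,1],[0.07,0.124,-0.3,0,0,0.9,1],[0,0,-0.3,0,0,0,1],[0,0,-0.3,0,0,0,1],[0,0,0,0,0,0,1],[0,0,0,0,0,0,1]]])

```text
t: 4.25
eef_pos: [467.4, 382.8, 129.9]
tcp_rot: [3.124, 0.332, 0.0]
wrist_force: [-0.2, 0.0, 1.8]
opening: 85.5
grip_force: 0.0
```

Request:
step_arm(rows=[[[0,-0.01,-0.2,0,0,0,1],[0,0,-0.2,0,0,0,1],[0,0,-0.17,0,0,0,1],[0,0,-0.1,0,0,0,1],[0,0,0,0,0,0,1],[0,0,0,0,0,0,1]]])

```text
t: 4.85
eef_pos: [466.8, 383.2, 63.1]
tcp_rot: [-3.123, -0.335, -0.001]
wrist_force: [-0.8, 0.9, 0.2]
opening: 85.1
grip_force: 0.0
```

Request:
step_arm(rows=[[[0,0,0,0,0,0,0],[0,0,0,0,0,0,-0.3],[0,0,0,0,0,0,-1],[0,0,0,0,0,0,-1],[0,0,0,0,0,0,-1],[0,0,0,0,0,0,-1],[0,0,0,0,0,0,-1],[0,0,0,0,0,0,-1]]], newtons=40)

```text
t: 5.65
eef_pos: [466.9, 383.1, 63.0]
tcp_rot: [-3.123, -0.335, -0.002]
wrist_force: [-0.0, -1.6, 6.0]
opening: 48.9
grip_force: 43.0
```

Request:
step_arm(rows=[[[0,0,0.08,0,0,0,-1],[0,0,0.2,0,0,0,-1],[0,0,0.3,0,0,0,-1],[0,0,0.2,0,0,0,-1],[0.03,-0.08,0,0,0,-0.2,-1],[0.08,-0.2,0,0,0,-0.4,-1]]])

```text
t: 6.25
eef_pos: [476.4, 355.8, 140.1]
tcp_rot: [-3.13, -0.263, 0.0]
wrist_force: [-0.0, -0.8, -3.7]
opening: 48.8
grip_force: 42.2
```

Request:
step_arm(rows=[[[0.13,-0.35,0,0,0,-0.5,-1],[0.13,-0.37,0,0,0,-0.5,-1],[0.13,-0.37,0,0,0,-0.5,-1],[0.13,-0.37,0,0,0,-0.5,-1],[0.13,-0.37,0,0,0,-0.5,-1],[0.13,-0.34,0,0,0,-0.35,-1],[0.08,-0.23,0,0,0,0,-1],[0,0,0,0,0,0,-1]]])

```text
t: 7.05
eef_pos: [564.2, 108.9, 138.6]
tcp_rot: [3.137, -0.11, -0.003]
wrist_force: [-0.4, -0.0, -3.3]
opening: 48.7
grip_force: 42.3
```

Request:
step_arm(rows=[[[0,0,-0.2,0,0,0,-1],[0,0,-0.3,0,0,0,-1],[0,0,-0.2,0,0,0,-1],[0,0,0,0,0,0,-1],[0,0,0,0,0,0,-1]]])

```text
t: 7.55
eef_pos: [563.0, 115.0, 70.1]
tcp_rot: [-3.14, 0.097, 0.002]
wrist_force: [0.6, 0.9, -1.5]
opening: 49.3
grip_force: 42.5
```

Request:
step_arm(rows=[[[0.01,0,-0.2,0,0,0,-1],[0,0,-0.18,0,0,0,-1],[0,0,-0.06,0,0,0,-1],[0,0,-0.02,0,0,0,-1],[0,0,-0.015,0,0,0,-1],[0,0,0,0,0,0,-1],[0,0,0,0,0,0,-1]]])

```text
t: 8.25
eef_pos: [565.0, 115.0, 23.5]
tcp_rot: [-3.14, 0.098, -0.002]
wrist_force: [-0.2, 0.1, -2.6]
opening: 48.7
grip_force: 42.5
```

Request:
step_arm(rows=[[[0,0,-0.01,0,0,0,-1],[0,0,-0.005,0,0,0,-1],[0,0,0,0,0,0,-1],[0,0,0,0,0,0,-1]]])

```text
t: 8.65
eef_pos: [564.8, 114.9, 22.0]
tcp_rot: [3.14, -0.098, 0.001]
wrist_force: [-2.9, -1.4, 6.0]
opening: 49.2
grip_force: 43.5
```

Contact is confirmed: the vertical force has gone from −2.6 to +6 N. I'll open the gripper and lift.

Request:
step_arm(rows=[[[0,0,0,0,0,0,-0.1],[0,0,0,0,0,0,0.4],[0,0,0,0,0,0,1],[0,0,0,0,0,0,1],[0,0,0,0,0,0,1],[0,0,0.1,0,0,0,1],[0,0,0.4,0,0,0,1],[0,0,0.5,0,0,0,1]]])

```text
t: 9.45
eef_pos: [563.1, 114.6, 121.4]
tcp_rot: [3.14, -0.097, -0.006]
wrist_force: [0.5, -0.6, 0.3]
opening: 85.3
grip_force: 0.0
```

Request:
step_arm(rows=[[[-0.05,0,0.4,0,0,0,1],[-0.15,0,0.4,0,0,0,1],[-0.15,0,0.3,0,0,0,1],[-0.1,0,0,0,0,0,1],[0,0,0,0,0,0,1],[0,0,0,0,0,0,1],[0,0,0,0,0,0,1]]])

```text
t: 10.15
eef_pos: [519.4, 114.5, 230.2]
tcp_rot: [3.14, -0.098, -0.003]
wrist_force: [-0.5, -0.0, -0.4]
opening: 85.5
grip_force: 0.0
```

```bash
python3 - <<'E'
from h import *
f=grab("wrist");pickle.dump(f,open("w2.pkl","wb"))
cv2.imwrite("pics/w2.png",cv2.cvtColor(cv2.resize(f["image"][:260],(800,406),interpolation=cv2.INTER_CUBIC),cv2.COLOR_RGB2BGR))
s=readout.sense();print(s["eef_pos"],s["tcp_rot"],s["t"])
E
```

```text
[519.45412541 114.61682408 230.18521156] [-3.14006327e+00  9.79418103e-02  2.82522079e-03] 10.2
```

View pics/w2.png

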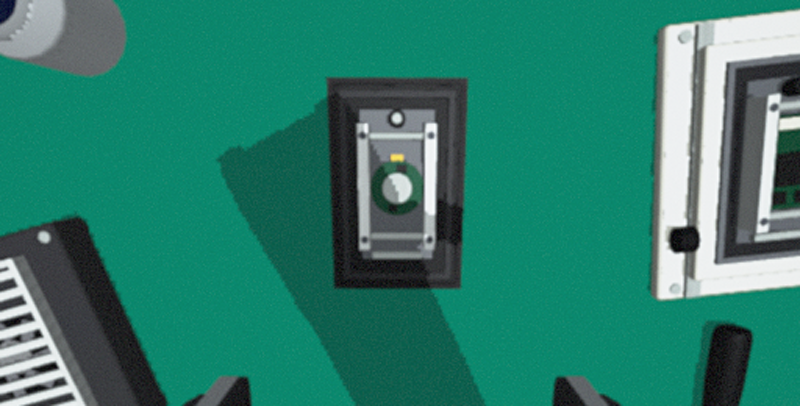

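The watch holder lies flat and centred in the tray, with bar screws at (364,134), (431,134), (429,240) and (364,240). I'll measure it and go on to the module holder.

```bash
python3 - <<'E'
from h import *
f=pickle.load(open("w2.pkl","rb"))
for z,p in ((27,[(364,134),(431,134),(429,240),(364,240)]),(6,[(327,78),(467,78),(460,288),(335,288)])):
    P=np.array([onz(f,x/1.5625,y/1.5625,z)[:2] for x,y in p]);ax=P[0]+P[1]-P[2]-P[3]
    print(P.mean(0),np.arctan2(ax[1],ax[0]),np.hypot(*ax)/2)
E
```

```text
[565.93920849 114.82803369] -0.07368162949908587 67.11309890400898
[564.33207061 114.88348024] -0.061473943505273985 141.08596379656208
```

Request:
step_arm(rows=[[[0.02,-0.3,0,0,0,0.2,1],[0.08,-0.4,-0.1,0,0,0.2,1],[0.08,-0.4,-0.2,0,0,0.2,1],[0.08,-0.4,-0.2,0,0,0.2,1],[0.08,-0.4,-0.3,0,0,0.2,1],[0.08,-0.4,-0.3,0,0,0.2,1],[0.06,-0.13,-0.2,0,0,0.15,1],[0,0,0,0,0,0,1]]])

```text
t: 11.0
eef_pos: [565.4, -129.8, 97.7]
tcp_rot: [-3.14, -0.066, 0.01]
wrist_force: [-0.4, 0.2, 0.4]
opening: 85.4
grip_force: 0.0
```

Request:
step_arm(rows=[[[0,0,0,0,0,0,1],[0,0,0,0,0,0,1]]])

```text
t: 11.2
eef_pos: [568.0, -125.5, 103.0]
tcp_rot: [-3.14, -0.075, -0.002]
wrist_force: [0.8, 0.6, -0.2]
opening: 85.2
grip_force: 0.0
```

Request:
step_arm(rows=[[[-0.01,-0.02,-0.2,0,0,0,1],[0,0,-0.2,0,0,0,1],[0,0,-0.12,0,0,0,1],[0,0,-0.06,0,0,0,1],[0,0,0,0,0,0,1],[0,0,0,0,0,0,1]]])

```text
t: 11.8
eef_pos: [566.9, -128.9, 44.9]
tcp_rot: [3.14, 0.073, 0.002]
wrist_force: [-0.3, 0.6, -0.0]
opening: 85.7
grip_force: 0.0
```

Request:
step_arm(rows=[[[0,0,0,0,0,0,0],[0,0,0,0,0,0,-0.3],[0,0,0,0,0,0,-1],[0,0,0,0,0,0,-1],[0,0,0,0,0,0,-1],[0,0,0,0,0,0,-1],[0,0,0,0,0,0,-1]]])

```text
t: 12.5
eef_pos: [566.7, -129.3, 44.6]
tcp_rot: [3.14, 0.072, 0.001]
wrist_force: [-0.7, 0.1, 5.6]
opening: 49.0
grip_force: 42.9
```

Request:
step_arm(rows=[[[0,0,0.08,0,0,0,-1],[0,0,0.2,0,0,0,-1],[0,0,0.3,0,0,0,-1],[0,0.05,0.25,0,0,0,-1],[-0.02,0.15,0,0,0,0,-1],[-0.06,0.3,0,0,0,0.2,-1],[-0.08,0.4,0,0,0,0.2,-1],[-0.08,0.4,0,0,0,0.2,-1]]])

```text
t: 13.3
eef_pos: [541.0, 2.5, 126.1]
tcp_rot: [-3.138, -0.148, 0.002]
wrist_force: [0.3, 0.7, -2.0]
opening: 49.4
grip_force: 42.1
```

Request:
step_arm(rows=[[[-0.08,0.4,0,0,0,0.2,-1],[-0.08,0.4,0,0,0,0.2,-1],[-0.08,0.4,0,0,0,0.2,-1],[-0.08,0.4,0,0,0,0.2,-1],[-0.08,0.4,0,0,0,0.2,-1],[-0.08,0.4,0,0,0,0.2,-1],[-0.08,0.4,0,0,0,0.2,-1],[-0.08,0.4,0,0,0,0.1,-1]]])

```text
t: 14.1
eef_pos: [476.7, 322.4, 126.1]
tcp_rot: [3.123, 0.337, -0.002]
wrist_force: [0.1, -0.0, -2.0]
opening: 49.5
grip_force: 42.1
```

Request:
step_arm(rows=[[[-0.07,0.3,0,0,0,0,-1],[-0.03,0.15,0,0,0,0,-1],[0,0,0,0,0,0,-1],[0,0,0,0,0,0,-1],[0,0,0,0,0,0,-1]]])

```text
t: 14.6
eef_pos: [469.0, 364.0, 126.5]
tcp_rot: [3.123, 0.332, -0.0]
wrist_force: [-0.2, 0.3, -2.0]
opening: 49.1
grip_force: 42.2
```

Request:
step_arm(rows=[[[0,0.1,0,0,0,0.05,-1],[0,0.1,-0.2,0,0,0,-1],[0,0,-0.25,0,0,0,-1],[0,0,-0.12,0,0,0,-1],[0,0,-0.04,0,0,0,-1],[0,0,0,0,0,0,-1],[0,0,0,0,0,0,-1]]])

```text
t: 15.3
eef_pos: [468.8, 386.1, 67.0]
tcp_rot: [-3.122, -0.341, -0.002]
wrist_force: [0.6, 1.1, -2.5]
opening: 49.1
grip_force: 42.1
```

Request:
step_arm(rows=[[[0,-0.02,-0.01,0,0,0,-1],[0,0,-0.015,0,0,0,-1],[0,0,-0.01,0,0,0,-1],[0,0,0,0,0,0,-1],[0,0,0,0,0,0,-1]]])

```text
t: 15.8
eef_pos: [468.5, 383.8, 62.7]
tcp_rot: [3.123, 0.341, 0.001]
wrist_force: [0.1, -0.8, 0.0]
opening: 48.9
grip_force: 42.5
```

Request:
step_arm(rows=[[[0,0,-0.007,0,0,0,-1],[0,0,0,0,0,0,-1],[0,0,0,0,0,0,-1]]])

```text
t: 16.1
eef_pos: [468.5, 383.8, 62.7]
tcp_rot: [3.123, 0.341, 0.001]
wrist_force: [-2.4, -3.2, 8.7]
opening: 48.5
grip_force: 43.4
```

Request:
step_arm(rows=[[[0,0,0,0,0,0,-0.1],[0,0,0,0,0,0,0.4],[0,0,0,0,0,0,1],[0,0,0,0,0,0,1],[0,0,0,0,0,0,1],[0,0,0.1,0,0,0,1],[0,0,0.3,0,0,0,1],[0,0,0.4,0,0,0,1]]])

```text
t: 16.9
eef_pos: [467.5, 383.1, 141.8]
tcp_rot: [3.122, 0.342, -0.004]
wrist_force: [0.6, 0.4, 0.2]
opening: 85.1
grip_force: 0.0
```

Request:
step_arm(rows=[[[0,-0.1,0.4,0,0,-0.2,1],[0,-0.3,0.4,0,0,-0.3,1],[0,-0.3,0.3,0,0,-0.3,1],[0,-0.1,0,0,0,0,1],[0,0,0,0,0,0,1],[0,0,0,0,0,0,1],[0,0,0,0,0,0,1]]])

```text
t: 17.6
eef_pos: [467.4, 304.8, 250.8]
tcp_rot: [3.132, 0.244, -0.003]
wrist_force: [0.1, -0.2, -0.4]
opening: 85.1
grip_force: 0.0
```

```bash
python3 - <<'E'
from h import *
f=grab("wrist");pickle.dump(f,open("w3.pkl","wb"))
cv2.imwrite("pics/w3.png",cv2.cvtColor(cv2.resize(f["image"][:260],(800,406),interpolation=cv2.INTER_CUBIC),cv2.COLOR_RGB2BGR))
s=readout.sense();print(s["eef_pos"],s["tcp_rot"],s["t"])
E
```

```text
[467.4900953  304.77747873 250.77146202] [ 3.13202843e+00  2.44350128e-01 -2.94701988e-03] 17.65
```

View pics/w3.png

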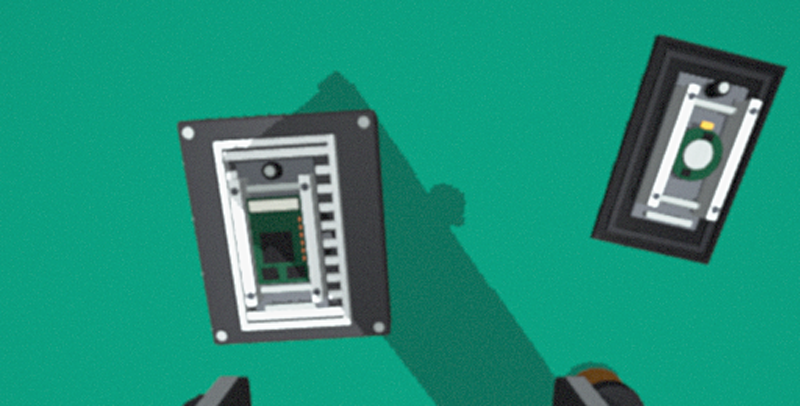

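The module holder sits inside the cooler frame, with its bars at (235–320, 175–300). Next is the preheater, with another look at the phone holder.

Request:
step_arm(rows=[[[0,-0.3,0,0,0,-0.2,1],[0,-0.45,0,0,0,-0.2,1],[0,-0.45,0,0,0,-0.2,1],[0,-0.45,0,0,0,-0.2,1],[0,-0.45,0,0,0,-0.2,1],[0,-0.45,0,0,0,-0.2,1],[0,-0.45,0,0,0,-0.2,1],[0,-0.45,0,0,0,-0.2,1]]])

```text
t: 18.45
eef_pos: [468.0, -42.2, 251.3]
tcp_rot: [-3.141, -0.042, 0.001]
wrist_force: [0.4, 0.7, -0.3]
opening: 85.2
grip_force: 0.0
```

Request:
step_arm(rows=[[[0,-0.45,0,0,0,-0.2,1],[0,-0.45,0,0,0,-0.2,1],[0,-0.45,0,0,0,-0.2,1],[0,-0.45,0,0,0,-0.1,1],[0,-0.45,0,0,0,-0.1,1],[0,-0.45,0,0,0,0,1],[0,-0.35,0,0,0,0,1],[0,-0.2,0,0,0,0,1]]])

```text
t: 19.25
eef_pos: [467.8, -368.7, 250.3]
tcp_rot: [-3.141, 0.063, 0.003]
wrist_force: [-0.5, 0.3, 0.2]
opening: 85.5
grip_force: 0.0
```

Request:
step_arm(rows=[[[0,0,0,0,0,0,1],[0,0,0,0,0,0,1],[0,0,0,0,0,0,1]]])

```text
t: 19.55
eef_pos: [469.1, -364.4, 251.4]
tcp_rot: [-3.14, 0.056, 0.0]
wrist_force: [-0.4, -0.2, 0.3]
opening: 85.4
grip_force: 0.0
```

```bash
python3 - <<'E'
from h import *
f=grab("wrist");pickle.dump(f,open("w4.pkl","wb"))
cv2.imwrite("pics/w4.png",cv2.cvtColor(cv2.resize(f["image"][40:240,150:410],(780,600),interpolation=cv2.INTER_CUBIC),cv2.COLOR_RGB2BGR))
s=readout.sense();print(s["eef_pos"],s["tcp_rot"],s["t"])
E
```

```text
[ 469.00119163 -364.55304999  251.67560039] [-3.14061761e+00  5.62456433e-02  6.49419214e-05] 19.6
```

View pics/w4.png

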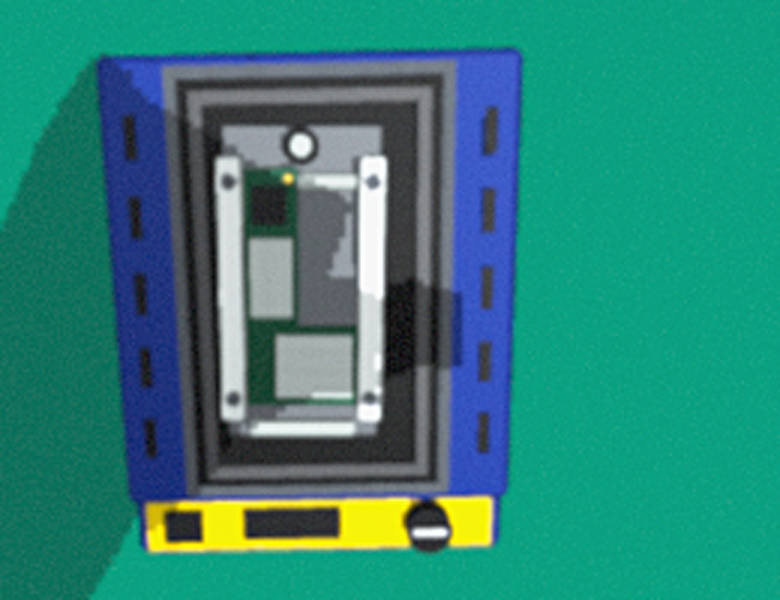

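The phone holder's bar screws are at (228,182), (373,182), (369,399) and (233,399). The lip frame's corners are about (187,86), (436,85), (430,478) and (205,480).

```bash
cat > m4.py <<'E'
from meas import go
E
python3 - <<'E'
import io,contextlib
with contextlib.redirect_stdout(io.StringIO()):
    from meas import go
go("pre","w4",(150,40),[("screws",82,[(228,182),(373,182),(369,399),(233,399)]),("lip",61,[(187,86),(436,85),(430,478),(205,480)]),("frame",58,[(163,66),(458,59),(451,491),(188,496)])])
E
rm m4.py
```

```text
pre screws c [ 502.6 -358.9] len 66.2 wid 43.1 yawx -0.038 yawy -0.035
pre lip c [ 500.2 -363. ] len 128.1 wid 77.7 yawx -0.021 yawy -0.028
pre frame c [ 500.6 -363.1] len 141.4 wid 92.2 yawx -0.015 yawy -0.014
```

Request:
step_arm(rows=[[[0.11,0.02,-0.2,0,0,0,1],[0.11,0.02,-0.35,0,0,0,1],[0.11,0.01,-0.35,0,0,0,1],[0,0,-0.25,0,0,0,1],[0,0,-0.1,0,0,0,1],[0,0,0,0,0,0,1],[0,0,0,0,0,0,1],[0,0,0,0,0,0,1]]])

```text
t: 20.4
eef_pos: [502.0, -361.7, 128.7]
tcp_rot: [3.139, -0.06, 0.004]
wrist_force: [-0.3, 0.8, -0.3]
opening: 85.2
grip_force: 0.0
```

Request:
step_arm(rows=[[[0,0.025,-0.2,0,0,0,1],[0,0,-0.2,0,0,0,1],[0,0,-0.08,0,0,0,1],[0,0,-0.035,0,0,0,1],[0,0,0,0,0,0,1],[0,0,0,0,0,0,1]]])

```text
t: 21.0
eef_pos: [501.8, -359.0, 76.4]
tcp_rot: [3.14, -0.06, 0.002]
wrist_force: [-0.4, -0.3, 0.6]
opening: 85.5
grip_force: 0.0
```

Request:
step_arm(rows=[[[0,0,0,0,0,0,0],[0,0,0,0,0,0,-0.3],[0,0,0,0,0,0,-1],[0,0,0,0,0,0,-1],[0,0,0,0,0,0,-1],[0,0,0,0,0,0,-1],[0,0,0,0,0,0,-1]]])

```text
t: 21.7
eef_pos: [501.6, -358.9, 75.9]
tcp_rot: [3.14, -0.06, 0.001]
wrist_force: [-0.4, 0.8, 6.5]
opening: 49.6
grip_force: 43.0
```

Request:
step_arm(rows=[[[0,0,0.08,0,0,0,-1],[0,0,0.2,0,0,0,-1],[0,0,0.25,0,0,0,-1],[0,0,0.1,0,0,0,-1],[0.03,0.1,0,0,0,0.1,-1],[0.06,0.25,0,0,0,0.2,-1],[0.1,0.35,0,0,0,0.2,-1],[0.12,0.4,0,0,0,0.2,-1]]])

```text
t: 22.5
eef_pos: [531.7, -246.0, 136.6]
tcp_rot: [-3.14, -0.029, 0.003]
wrist_force: [0.5, 0.1, -2.6]
opening: 49.0
grip_force: 42.2
```

Request:
step_arm(rows=[[[0.12,0.4,0,0,0,0.2,-1],[0.12,0.4,0,0,0,0.18,-1],[0.07,0.26,0,0,0,0,-1],[0.03,0.12,0,0,0,0,-1],[0,0,0,0,0,0,-1],[0,0,0,0,0,0,-1],[0,0,0,0,0,0,-1]]])

```text
t: 23.2
eef_pos: [565.6, -132.6, 137.9]
tcp_rot: [3.14, 0.072, -0.001]
wrist_force: [0.3, -0.2, -3.1]
opening: 49.2
grip_force: 42.2
```

Request:
step_arm(rows=[[[0.01,0.02,-0.2,0,0,0,-1],[0,0,-0.3,0,0,0,-1],[0,0,-0.25,0,0,0,-1],[0,0,-0.1,0,0,0,-1],[0,0,-0.04,0,0,0,-1],[0,0,0,0,0,0,-1],[0,0,0,0,0,0,-1]]])

```text
t: 23.9
eef_pos: [568.1, -129.1, 50.5]
tcp_rot: [3.14, 0.075, 0.003]
wrist_force: [0.5, -0.3, -3.2]
opening: 49.2
grip_force: 42.2
```

Request:
step_arm(rows=[[[0,0,-0.015,0,0,0,-1],[0,0,-0.01,0,0,0,-1],[0,0,0,0,0,0,-1],[0,0,0,0,0,0,-1]]])

```text
t: 24.3
eef_pos: [567.3, -128.7, 46.9]
tcp_rot: [3.141, 0.076, 0.0]
wrist_force: [-0.4, 0.0, -2.1]
opening: 48.6
grip_force: 42.2
```

Request:
step_arm(rows=[[[0,-0.015,-0.015,0,0,0,-1],[0,0,-0.01,0,0,0,-1],[0,0,0,0,0,0,-1],[0,0,0,0,0,0,-1]]])

```text
t: 24.7
eef_pos: [567.2, -130.2, 44.2]
tcp_rot: [3.141, 0.076, -0.0]
wrist_force: [-0.2, -0.6, -3.0]
opening: 49.0
grip_force: 42.2
```

Request:
step_arm(rows=[[[0,0,-0.01,0,0,0,-1],[0,0,0,0,0,0,-1],[0,0,0,0,0,0,-1]]])

```text
t: 25.0
eef_pos: [567.4, -130.2, 43.9]
tcp_rot: [3.14, 0.076, 0.0]
wrist_force: [-3.3, 0.8, 5.6]
opening: 49.1
grip_force: 43.2
```

Request:
step_arm(rows=[[[0,0,0,0,0,0,-0.1],[0,0,0,0,0,0,0.4],[0,0,0,0,0,0,1],[0,0,0,0,0,0,1],[0,0,0,0,0,0,1],[0,0,0.1,0,0,0,1],[0,0,0.3,0,0,0,1],[0,0,0.4,0,0,0,1]]])

```text
t: 25.8
eef_pos: [566.2, -129.9, 123.3]
tcp_rot: [-3.14, -0.076, 0.005]
wrist_force: [0.9, -0.5, 0.2]
opening: 85.7
grip_force: 0.0
```

Request:
step_arm(rows=[[[0,0.2,0,0,0,-0.2,1],[0,0.4,0,0,0,-0.3,1],[0,0.45,0,0,0,-0.3,1],[0,0.45,0,0,0,-0.3,1],[0,0.45,0,0,0,-0.3,1],[0,0.35,0,0,0,-0.1,1],[0,0.15,0,0,0,0,1],[0,0,-0.1,0,0,0,1]]])

```text
t: 26.6
eef_pos: [567.9, 117.7, 114.8]
tcp_rot: [-3.138, 0.106, -0.004]
wrist_force: [0.5, -0.3, 0.2]
opening: 85.5
grip_force: 0.0
```

Request:
step_arm(rows=[[[0,0,-0.2,0,0,0,1],[0,0,-0.2,0,0,0,1],[0,0,-0.1,0,0,0,1],[0,0,0,0,0,0,1],[0,0,0,0,0,0,1]]])

```text
t: 27.1
eef_pos: [567.7, 114.0, 63.7]
tcp_rot: [3.139, -0.114, 0.001]
wrist_force: [1.0, -0.9, 0.6]
opening: 85.7
grip_force: 0.0
```

Request:
step_arm(rows=[[[-0.015,0,-0.2,0,0,0,1],[0,0,-0.15,0,0,0,1],[0,0,-0.065,0,0,0,1],[0,0,0,0,0,0,1],[0,0,0,0,0,0,1]]])

```text
t: 27.6
eef_pos: [566.2, 114.9, 22.3]
tcp_rot: [-3.139, 0.113, -0.001]
wrist_force: [0.6, -0.7, 0.6]
opening: 85.5
grip_force: 0.0
```

Request:
step_arm(rows=[[[0,0,0,0,0,0,0],[0,0,0,0,0,0,-0.3],[0,0,0,0,0,0,-1],[0,0,0,0,0,0,-1],[0,0,0,0,0,0,-1],[0,0,0,0,0,0,-1],[0,0,0,0,0,0,-1]]])

```text
t: 28.3
eef_pos: [566.2, 114.9, 22.4]
tcp_rot: [3.14, -0.113, 0.001]
wrist_force: [-1.0, -0.1, 5.9]
opening: 49.1
grip_force: 42.7
```

Request:
step_arm(rows=[[[0,0,0.08,0,0,0,-1],[0,0,0.2,0,0,0,-1],[0,0,0.35,0,0,0,-1],[0,0,0.35,0,0,0,-1],[0,-0.05,0.2,0,0,0,-1],[-0.02,-0.15,0.1,0,0,0.1,-1],[-0.04,-0.3,0,0,0,0.1,-1],[-0.06,-0.4,0,0,0,0.1,-1]]])

```text
t: 29.1
eef_pos: [553.5, 25.8, 150.3]
tcp_rot: [-3.14, 0.069, -0.001]
wrist_force: [0.8, -0.9, -2.6]
opening: 49.4
grip_force: 42.2
```

Request:
step_arm(rows=[[[-0.06,-0.4,0,0,0,0.1,-1],[-0.06,-0.4,0,0,0,0.1,-1],[-0.06,-0.4,0,0,0,0.1,-1],[-0.06,-0.4,0,0,0,0.1,-1],[-0.06,-0.4,0,0,0,0,-1],[-0.06,-0.4,0,0,0,0,-1],[-0.06,-0.4,0,0,0,0,-1],[-0.05,-0.4,0,0,0,0,-1]]])

```text
t: 29.9
eef_pos: [506.0, -296.6, 149.9]
tcp_rot: [-3.141, 0.025, 0.001]
wrist_force: [1.2, -0.4, -2.2]
opening: 48.8
grip_force: 42.2
```

Request:
step_arm(rows=[[[-0.04,-0.3,0,0,0,0,-1],[-0.02,-0.18,0,0,0,0,-1],[0,0,0,0,0,0,-1],[0,0,0,0,0,0,-1],[0,0,0,0,0,0,-1]]])

```text
t: 30.4
eef_pos: [501.5, -341.2, 149.8]
tcp_rot: [-3.141, 0.021, -0.0]
wrist_force: [0.1, -0.2, -1.6]
opening: 49.3
grip_force: 42.3
```

Request:
step_arm(rows=[[[0,-0.1,0,0,0,0,-1],[0,-0.12,-0.15,0,0,0,-1],[0,0,-0.3,0,0,0,-1],[0,0,-0.18,0,0,0,-1],[0,0,-0.06,0,0,0,-1],[0,0,0,0,0,0,-1],[0,0,0,0,0,0,-1],[0,0,0,0,0,0,-1]]])

```text
t: 31.2
eef_pos: [501.3, -365.6, 81.7]
tcp_rot: [3.14, -0.025, 0.002]
wrist_force: [0.2, -0.5, -2.9]
opening: 49.0
grip_force: 42.4
```

Request:
step_arm(rows=[[[0,0.02,-0.015,0,0,0,-1],[0,0,-0.015,0,0,0,-1],[0,0,-0.005,0,0,0,-1],[0,0,0,0,0,0,-1],[0,0,0,0,0,0,-1]]])

```text
t: 31.7
eef_pos: [500.9, -363.1, 77.4]
tcp_rot: [3.141, -0.025, 0.0]
wrist_force: [-0.2, 1.6, -1.2]
opening: 49.4
grip_force: 42.6
```

Request:
step_arm(rows=[[[0,0,-0.008,0,0,0,-1],[0,0,0,0,0,0,-1],[0,0,0,0,0,0,-1]]])

```text
t: 32.0
eef_pos: [500.9, -363.1, 77.4]
tcp_rot: [3.141, -0.025, 0.0]
wrist_force: [-3.1, 2.6, 8.0]
opening: 49.1
grip_force: 43.5
```

Contact again. I'll release, lift and look.

Request:
step_arm(rows=[[[0,0,0,0,0,0,-0.1],[0,0,0,0,0,0,0.4],[0,0,0,0,0,0,1],[0,0,0,0,0,0,1],[0,0,0,0,0,0,1],[0,0,0.1,0,0,0,1],[0,0,0.3,0,0,0,1],[0,0,0.4,0,0,0,1]]])

```text
t: 32.8
eef_pos: [499.8, -362.6, 156.4]
tcp_rot: [-3.14, 0.025, 0.004]
wrist_force: [0.3, -0.6, 1.2]
opening: 85.4
grip_force: 0.0
```

Request:
step_arm(rows=[[[-0.05,0.1,0.4,0,0,0,1],[-0.1,0.3,0.4,0,0,0,1],[-0.1,0.4,0.2,0,0,0,1],[0,0.3,0,0,0,0,1],[0,0.1,0,0,0,0,1],[0,0,0,0,0,0,1],[0,0,0,0,0,0,1],[0,0,0,0,0,0,1]]])

```text
t: 33.6
eef_pos: [475.6, -245.3, 255.3]
tcp_rot: [3.141, -0.028, -0.001]
wrist_force: [-0.2, -0.0, 0.2]
opening: 85.6
grip_force: 0.0
```

```bash
python3 - <<'E'
from h import *
f=grab("wrist");pickle.dump(f,open("w5.pkl","wb"))
g=grab("scene")["image"][80:330,150:420]
cv2.imwrite("pics/w5.png",cv2.cvtColor(np.hstack([cv2.resize(f["image"][:280],(475,260),interpolation=cv2.INTER_CUBIC),cv2.resize(g,(281,260))]),cv2.COLOR_RGB2BGR))
s=readout.sense();print(s["eef_pos"],s["t"])
E
```

```text
[ 475.69275707 -244.89418755  255.22405003] 33.7
```

View pics/w5.png

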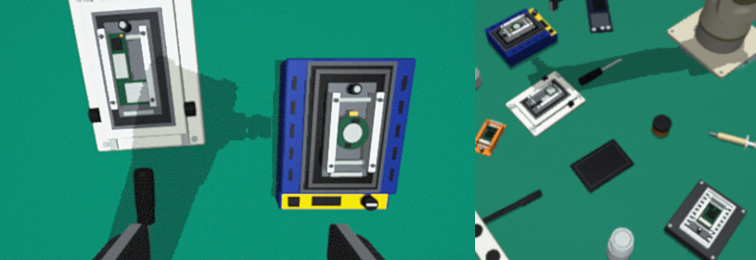

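The phone holder is in the stage nest at (127,65), the watch holder in the preheater nest at (353,130), and the module holder in the cooler at (708,213). The tray at (602,163) is empty, and the jar and dispenser are untouched.

```bash
python3 -c "
from rig import manip
print(manip.close_job())"
```

```text
the job is handed in; nothing more can be done
None
```

I handed the job in at about 34 s of the 118 s limit: in the last images the phone holder is in the stage nest, the module holder in the cooler nest, the watch holder in the preheater nest and the tray is empty, with no verdict returned by the hand-in.

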